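# Open the combination-locked battery locker

### The job

Open the battery locker on the desk: set its code 3 - 7 - 4 by turning the dials one at a time, first the left one to 3, then the middle one to 7, then the right one to 4 (seen from the drawer side; the digits are the ticks counted clockwise from the broad one with the stud, which is 0), and then pull the drawer fully open by its post. Leave the dials on the code and the battery in the drawer, and do not shift the things standing around.

Things in the scene. Friction and masses are not known exactly. Their poses are not given: they have to be found in the camera images.
- battery_locker: Grey steel box fixed to the desk, 120 (x) x 220 (y) x 66 mm high; origin under its centre, z up, +x to its back; drawer front and pull post face -x, so its left is +y. Three dials in a row on top at x = 0, y = +70 (left), 0, -70 mm. Round each, 10 ticks 36 deg apart mark the digits: 0 is the long broad tick with a stud, on the +x side; digits count up clockwise from above.
- dial_left (a joint): Angle of the left dial (rad) about its upright axis: 0 = pointer at digit 0 (towards the locker's +x), growing clockwise seen from above, 0.6283 rad per digit; stops at 0 (digit 0) and 5.655 (digit 9). It stays where it is left (friction about 0.04 N m).
- dial_left_grip (a point): Grip point of the left dial, on its axis, 23 mm above the panel (z = 89 mm). Black skirt 41 mm across, its top at z = 71 mm (keep fingers above), carries a bar grip 11 mm thick, from z = 71 to 98 mm, reaching 20 mm behind and 14 mm before the axis, then a pointed nose. Site x = along the bar to the nose and white line; grip across the thickness (point y).
- dial_middle (a joint): Angle of the middle dial (rad) about its upright axis: 0 = pointer at digit 0 (towards the locker's +x), growing clockwise seen from above, 0.6283 rad per digit; stops at 0 (digit 0) and 5.655 (digit 9). It stays where it is left (friction about 0.04 N m).
- dial_middle_grip (a point): Grip point of the middle dial, on its axis, 23 mm above the panel (z = 89 mm). Black skirt 41 mm across, its top at z = 71 mm (keep fingers above), carries a bar grip 11 mm thick, from z = 71 to 98 mm, reaching 20 mm behind and 14 mm before the axis, then a pointed nose. Site x = along the bar to the nose and white line; grip across the thickness (point y).
- dial_right (a joint): Angle of the right dial (rad) about its upright axis: 0 = pointer at digit 0 (towards the locker's +x), growing clockwise seen from above, 0.6283 rad per digit; stops at 0 (digit 0) and 5.655 (digit 9). It stays where it is left (friction about 0.04 N m).
- dial_right_grip (a point): Grip point of the right dial, on its axis, 23 mm above the panel (z = 89 mm). Black skirt 41 mm across, its top at z = 71 mm (keep fingers above), carries a bar grip 11 mm thick, from z = 71 to 98 mm, reaching 20 mm behind and 14 mm before the axis, then a pointed nose. Site x = along the bar to the nose and white line; grip across the thickness (point y).
- drawer (a joint): How far the drawer is open (m): 0 shut, 0.055 at its open stop; slides to the locker's -x, friction about 2 N, stays where it is left. A real lock: it moves only about 2 to 3 mm until all three dials are on the code, which must be 3, 7, 4.
- pull_post (a point): Upright steel pull post of the drawer, 16 mm across with a 19 mm cap, from z = 18 to 88 mm, on an arm 28 mm before the drawer's front face (158 mm wide, 5 to 60 mm high). The point is on the post's axis at z = 66 mm, a good height to grip; shut, it is 94 mm before the locker's origin. It moves with the drawer; axes as the locker's.
- lipo_mid (a point): Black flight battery, 36 x 131 x 27 mm, lying loose in the drawer along the locker's y, just behind the drawer front; the point is half-way up. It stays in the drawer and need not be touched.
- bottle_mid (a point): White plastic solvent bottle with a blue cap, 49 mm across, 131 mm high, standing close behind the right half of the locker; the point is half-way up. A bystander.
- tin: Round cream-coloured tin, 47 mm across, 18 mm high, on the desk close behind the left half of the locker; origin under its centre. A bystander.
- roll: Roll of orange tape, 57 mm across, 19 mm high, on the desk in front of the locker to the left of the drawer's path; origin under its centre. A bystander.
- spool: Reel of solder, 56 mm across, up to 43 mm high with its wire end, on the desk to the right of the locker; origin under its centre. A bystander.
- cutter: Flush cutter with red handles, 48 x 117 x 11 mm (long along its own y), lying along the left end of the locker; origin under its centre. A bystander.
- meter: Yellow and black multimeter, 142 x 68 x 46 mm, lying to the right of the locker; origin under its centre. A bystander.

How it is judged:
By the outcome, as a careful person would: the job done as asked, in the order asked, and still so for the second after the job is handed in, with the robot touching nothing.
It also fails if it takes over 72 s, if anything falls off the work surface, if the arm or the gripper's body presses on something with over 40 N, if the wrist force passes 120 N, or if a joint passes its speed limit or range.

### The arm

A 7-joint arm with a two-finger parallel gripper is mounted at the origin on a cart in front of the work surface, level with it; the furniture and walls round the work are solid. World frame = base frame: x ahead of the robot, y to its left, z up, the work surface at z = 0. Lengths are in m, angles in rad, forces in N, time in s.
With the tool pointing down it reaches from about 0.425 to 0.825 m from the base axis. Payload 3.6 kg.
Tool frame: the origin (TCP) lies where the fingers leave the gripper's body, on its centre line; the fingertips stand 73 mm ahead of it and the grasp point (between the pads) lies 54 mm ahead of it; z points along the fingers, y is the line along which they close (so a half turn about z gives the same grasp; the last joint's range is limited). The gripper opens to 85 mm and grips with 20 to 120 N. Pads are 22 mm wide; open, the fingers measure 114 mm over their backs; the gripper's body (76 mm by 85 mm) begins 54 mm behind the grasp point. The pads swing forward as they close: fully open they stand 13 mm farther back than shut.
Start: joints at [-1.333, 0.615, -0.013, 1.423, 0.008, 1.103, -0.04], TCP at [0.169, 0.627, 0.304] pointing down, gripper open.
Joint ranges: [-3.12, 3.12], [-0.3, 2.06], [-1.34, 1.32], [0.26, 2.42], [-1.36, 4.5], [0.01, 1.98], [-2.84, 2.84]. Speed limits (rad/s): [2.79, 2.79, 3.14, 3.14, 3.14, 3.14, 3.14].

### API

Orientations are given as a unit quaternion [x, y, z, w].
In Python, from station import arm, snapshot, camera_info, ticket gives the robot as it stands. Calls block until the motion is done:
- arm.movep(position, orientation): joint-space move of the TCP to a pose.
- arm.line_to(position, velocity=0.15, ori=None): straight line of the TCP; ori=None keeps the orientation; velocity is the mean speed in m/s.
- arm.move_j(angles): joint-space move.
- arm.move_gripper(opening, effort=None): opening from 0.0 (shut) to 1.0 (fully open); effort is the grip in N (None keeps the last); returns when the fingers have stopped.
- arm.pause(seconds).
- arm.ik(position, orientation): joint angles nearest the present ones, or None.
- snapshot(name): name is "scene" or "top"; returns the picture (400x640x3 uint8, blue, green, red); there is no depth.
- camera_info(name): a dict with "fx", "fy", "cx", "cy" (pixels), "dist_coeffs" ([k1, k2, p1, p2, k3] as OpenCV has them; the pictures are not rectified), "R" (3x3) and "t" (3): a world point X has camera coordinates R X + t. Camera axes: x right, y down, z forward; pixel columns grow to the right and rows downward; lengths in m; the calibration is good to about 2 mm. A picture is of the moment at which its call begins. camera_info takes no time and is no camera call.
A pose or a line that the arm cannot do raises arm.MotionError and nothing moves.
- ticket.finish_job(): hands the job in; it is judged then, once.
Readings, each from a call of its own:
- arm.read_time(): time.
- arm.read_joint_positions(): joint angles.
- arm.read_dq(): joint speeds.
- arm.read_effort(): joint torques, N m.
- arm.read_tool_pos(): TCP position.
- arm.read_eef_rot(): TCP orientation.
- arm.read_ft_force(): force on the tool from outside, world axes, zero at the start.
- arm.read_wrist_torque(): the same for the moment, N m.
- arm.read_opening(): opening from 0.0 (shut) to 1.0 (fully open).
- arm.read_finger_force(): force on a finger pad.
Only numpy, scipy, OpenCV 4.12 (cv2) and the standard library are available. Lean on these libraries where they do the work, as an engineer would, in place of code of your own. Each camera call takes 0.05 s, during which the arm holds its last target. There are 200 camera calls.

## Working session

There is one attempt and no reset: what is moved stays moved. The work goes in short steps, each a Python script; the robot and the scene stay as the last script left them, time stands still between calls to the robot, and variables do not carry over. Pictures are saved under pics/ and viewed, at most 10 in all, crops included, and the job is handed in when it is done.

```bash
ls; mkdir -p pics; python3 - <<'E'
from station import arm, snapshot, camera_info
import cv2
for n in("scene","top"):
    cv2.imwrite(f"pics/{n}0.png",snapshot(n)); print(n,camera_info(n))
print(arm.read_eef_rot(),arm.read_time())
E
```

```text
pics
scene {'fx': 426.7102118599735, 'fy': 426.7102118599735, 'cx': 319.19974462084036, 'cy': 197.26084272513418, 'dist_coeffs': array([-0.07834693,  0.        ,  0.        ,  0.        ,  0.        ]), 'R': array([[ 0.48518135, -0.87432043, -0.01276082],
       [-0.57074492, -0.30559646, -0.7621424 ],
       [ 0.66245701,  0.37706045, -0.64728365]]), 't': array([-0.16070301,  0.43109041,  0.51979978])}
top {'fx': 402.48548264424255, 'fy': 402.48548264424255, 'cx': 325.6350560200768, 'cy': 204.14444664909752, 'dist_coeffs': array([-0.09323833,  0.        ,  0.        ,  0.        ,  0.        ]), 'R': array([[ 0.0255544 , -0.99964913,  0.00697052],
       [-0.99699818, -0.02599517, -0.07293065],
       [ 0.07308626, -0.00508589, -0.99731266]]), 't': array([0.11241297, 0.57392424, 0.9139932 ])}
[ 1.31484532e-01  9.91317520e-01 -1.17295359e-03 -1.27791263e-04] 0.1
```

View pics/top0.png

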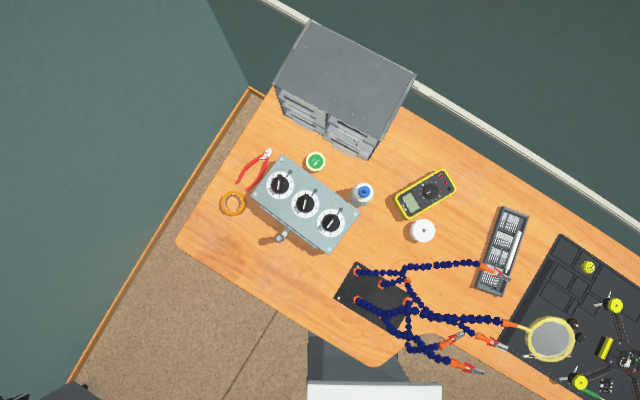

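View pics/scene0.png

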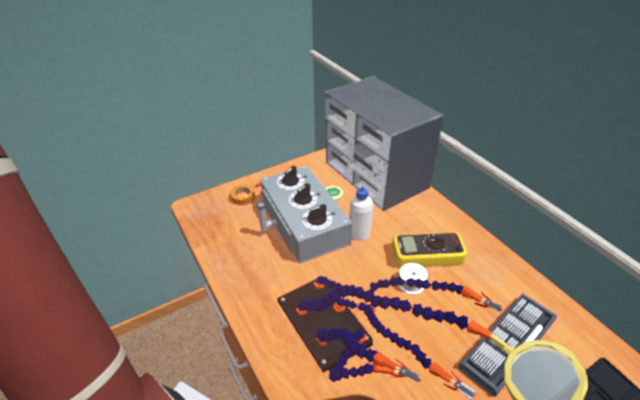

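The top view shows dials at about (280,184), (306,204) and (332,222), with the post at (281,237). I'll zoom in to read the pointers.

```bash
cat > h.py <<'E'
import numpy as np, cv2
from station import arm, snapshot, camera_info
from scipy.spatial.transform import Rotation as Ro
def ray(n,px,z):
    """pixels (N,2) -> world points on plane z"""
    c=camera_info(n); K=np.array([[c['fx'],0,c['cx']],[0,c['fy'],c['cy']],[0,0,1]])
    u=cv2.undistortPoints(np.array(px,float).reshape(-1,1,2),K,c['dist_coeffs']).reshape(-1,2)
    d=np.c_[u,np.ones(len(u))]@c['R']; o=-c['R'].T@c['t']
    return o+d*((z-o[2])/d[:,2])[:,None]
def proj(n,P):
    c=camera_info(n); K=np.array([[c['fx'],0,c['cx']],[0,c['fy'],c['cy']],[0,0,1]])
    return cv2.projectPoints(np.array(P,float).reshape(-1,1,3),cv2.Rodrigues(c['R'])[0],c['t'],K,c['dist_coeffs'])[0].reshape(-1,2)
E
python3 - <<'E'
from h import *
im=cv2.imread("pics/top0.png")
cv2.imwrite("pics/topc.png",cv2.resize(im[145:265,235:375],None,fx=5,fy=5,interpolation=cv2.INTER_CUBIC))
# white rings
hsv=cv2.cvtColor(im,cv2.COLOR_BGR2HSV)
for name,m in (("white",(hsv[...,2]>205)&(hsv[...,1]<30)),):
    n,l,s,c=cv2.connectedComponentsWithStats(m.astype(np.uint8))
    for i in range(1,n):
        if s[i,4]>60 and 240<c[i][0]<380 and 140<c[i][1]<260:
            print(s[i],c[i]); cs=cv2.findContours((l==i).astype(np.uint8),0,2)[0]; e=cv2.fitEllipse(max(cs,key=len));print(e,ray("top",[e[0]],.067))
E
```

```text
[266 171  29  28 315] [280.4031746  184.97460317]
((279.4757995605469, 185.0498504638672), (26.92304039001465, 27.801382064819336), 113.59270477294922) [[0.60716428 0.23073709 0.067     ]]
[355 183  19  19 128] [365.5625    192.2890625]
((363.43890380859375, 191.9955291748047), (17.057537078857422, 18.200944900512695), 113.69599151611328) [[0.59657949 0.04441898 0.067     ]]
[291 190  29  29 333] [305.80780781 203.79279279]
((304.6129150390625, 203.86016845703125), (24.7862606048584, 26.15382957458496), 59.76988983154297) [[0.56684855 0.17380448 0.067     ]]
[317 208  21  20 140] [325.30714286 214.11428571]
((328.1114807128906, 219.28759765625), (18.626352310180664, 24.589841842651367), 37.162452697753906) [[0.53416843 0.12112317 0.067     ]]
[319 213  26  25 203] [335.4679803  227.89162562]
((331.4182434082031, 223.56021118164062), (23.665292739868164, 25.696950912475586), 62.06786346435547) [[0.52495986 0.11361613 0.067     ]]
```

View pics/topc.png

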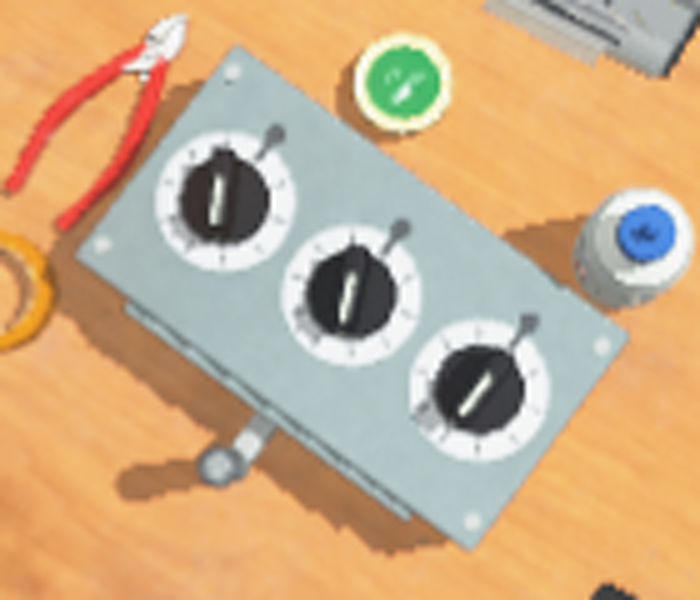

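The close-up shows ring centres at about (280,185), (305,204) and (331,223) in full-image pixels. The studs are to the upper right and the white lines are visible, but it's unclear which end is the nose. The scene view should settle that.

```bash
python3 - <<'E'
from h import *
im=cv2.imread("pics/scene0.png")
cv2.imwrite("pics/scenec.png",cv2.resize(im[160:265,250:360],None,fx=5.5,fy=5.5,interpolation=cv2.INTER_CUBIC))
P=ray("top",[(280,185.2),(305.2,204),(331,223)],.067);print(P, np.linalg.norm(np.diff(P,axis=0),axis=1))
d=P[0]-P[2];yaw=np.arctan2(d[1],d[0])-np.pi/2;print("yaw",np.degrees(yaw))
Q=P.copy();Q[:,2]=.098
print("bar-top axis in crop",(proj("top",Q)-[235,145])*5+2, "in scene crop",(proj("scene",Q)-[250,160])*5.5)
f=lambda a:np.array(a)/5-.4+[235,145]
L=ray("top",[f(p) for p in [(215,222),(220,180),(342,318),(352,275),(460,415),(490,375)]],.098)
for i in range(3):
    v=L[2*i+1]-L[2*i]; print(i,"line angle cw from 0:",np.degrees(yaw-np.arctan2(v[1],v[0]))%360, "centre off",(L[2*i]+L[2*i+1])/2-Q[i])
print("post",ray("top",[f((222,464))],.088), "stud corners",ray("top",[f(p) for p in[(240,45),(627,335),(472,550),(77,257)]],.066))
E
```

```text
[[0.60685918 0.22956257 0.067     ]
 [0.56657312 0.17250047 0.067     ]
 [0.52616755 0.11456622 0.067     ]] [0.06985019 0.07063277]
yaw -35.056900853682635
bar-top axis in crop [[219.32600699 194.3187888 ]
 [349.82217587 291.66501761]
 [483.48015748 390.08748829]] in scene crop [[211.26704603  55.73883386]
 [281.46909458 153.42819879]
 [361.68752105 263.26871578]]
0 line angle cw from 0: 329.6882215030285 centre off [-2.88686111e-03  6.81171668e-04 -2.77555756e-17]
1 line angle cw from 0: 336.32369041661656 centre off [-2.08790266e-03  1.13984325e-03 -2.77555756e-17]
2 line angle cw from 0: 0.38478429727023145 centre off [-2.17066750e-03  3.54281638e-03 -2.77555756e-17]
post [[0.49183947 0.22562907 0.088     ]] stud corners [[0.67814263 0.22639247 0.066     ]
 [0.55297497 0.05112096 0.066     ]
 [0.45683451 0.11721218 0.066     ]
 [0.58122727 0.29548035 0.066     ]]
```

View pics/scenec.png

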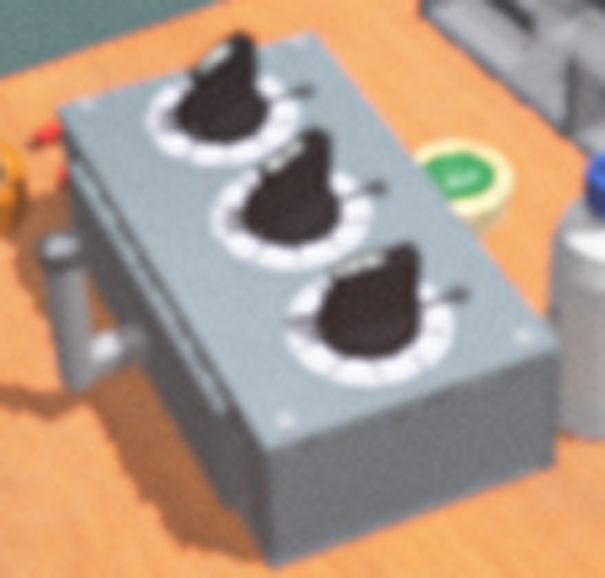

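Scene view: the white line sits towards the front end of each bar, and the longer tail points to the back right. So all three noses face the front, at about 4.2, 4.35 and 5 digits, and the opposite reading would exceed the stops for the first two. The post position agrees with the locker pose to about 2 mm. I'll start with the left dial.

```bash
cat >> h.py <<'E'
YAW=np.radians(-35.15); C=np.array([.567,.1725,0])
def w(x,y,z): return C+Ro.from_euler('z',YAW).apply([x,y,z])
def ori(psi): return (Ro.from_euler('z',psi)*Ro.from_euler('x',np.pi)).as_quat()
def dial(y,th0,th1,flip,zg=.093,op=.4):
    a,b=[YAW-np.radians(t)+flip*np.pi for t in (th0,th1)]
    up,dn=w(0,y,.26),w(0,y,zg+.054)
    arm.move_gripper(op,20)
    arm.movep(up,ori(a)); arm.line_to(dn,.12)
    arm.move_gripper(0.,30); print("closed",arm.read_opening(),arm.read_finger_force(),arm.read_ft_force())
    n=max(2,int(abs(th1-th0)//20))
    for p in np.linspace(a,b,n+1)[1:]:
        q=arm.ik(dn,ori(p)); d=q-np.array(arm.read_joint_positions())
        assert abs(d).max()<.8,d
        arm.move_j(q)
    arm.pause(.2); print("turned",arm.read_wrist_torque(),arm.read_ft_force(),arm.read_tool_pos()-dn)
    arm.move_gripper(op); arm.line_to(up,.15); print("t",arm.read_time(), arm.read_joint_positions())
E
python3 - <<'E'
from h import *
for y,ts,f in((.07,(150,108),2),(0,(156,252),2),(-.07,(180,144),2)):
    for t in ts:
        q=arm.ik(w(0,y,.147),ori(YAW-np.radians(t)+f*np.pi)); print(y,t,None if q is None else np.round(q,2))
arm.move_gripper(.4,20)
arm.movep(w(0,.07,.30),ori(YAW-np.radians(150)))
dial(.07,150,108,2)
cv2.imwrite("pics/scene1.png",snapshot("scene")[160:265,250:360].repeat(5,0).repeat(5,1))
E
```

```text
0.07 150 [-0.38  0.78 -0.03  1.58  0.03  0.78  1.06]
0.07 108 [-0.27  0.79 -0.22  1.58  0.22  0.8   1.64]
0 156 [-0.34  0.71  0.02  1.76 -0.02  0.67  1.06]
0 252 [-0.56  0.74  0.38  1.76 -0.4   0.71 -0.27]
-0.07 180 [-0.32  0.66  0.11  1.91 -0.12  0.58  0.82]
-0.07 144 [-0.22  0.66 -0.05  1.91  0.06  0.58  1.27]
closed 0.11947156182042697 33.63461673259735 [-1.56011085 -2.14704129  4.64807353]
turned [-0.4283078   0.24373411  0.04035972] [-1.52409497 -2.30854988  5.36496716] [ 0.00050314 -0.00071307  0.00104103]
t 6.9 [-0.280155    0.66175833 -0.20228072  1.47926463  0.14558022  1.01765002
  1.69622608]
```

View pics/scene1.png

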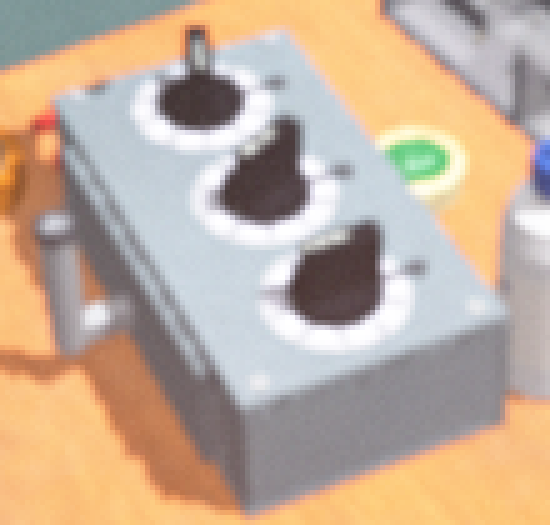

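The left dial now has its nose towards the camera, as expected for 108°, at about (195,60) in the crop. Nothing else has moved. Next are the middle and right dials.

```bash
python3 - <<'E'
from h import *
dial(0,156,252,2)
dial(-.07,180,144,2)
arm.movep(w(-.16,0,.30),ori(YAW+np.pi/2)); 
im=snapshot("top");cv2.imwrite("pics/top2f.png",im)
cv2.imwrite("pics/top2.png",cv2.resize(im[145:265,235:375],None,fx=5,fy=5,interpolation=cv2.INTER_CUBIC))
cv2.imwrite("pics/s2.png",snapshot("scene"))
print(arm.read_time(),arm.read_joint_positions())
E
```

```text
closed 0.12078633102732278 33.49535822868347 [-1.37480133 -0.90225909  5.02479558]
turned [-0.1899957   0.03428692 -0.08828483] [ 0.16918223 -0.24027623  4.84301935] [1.05486012e-03 3.93317960e-05 9.73154581e-04]
t 12.275 [-0.67826176  0.62727367  0.57319939  1.66696067 -0.39683964  0.96807352
 -0.26198901]
closed 0.12341090997335963 33.76332700252533 [ 0.35315034 -0.86756767  3.9803055 ]
turned [-0.24939238  0.32058001  0.03538116] [-1.64732976 -1.11186615  6.04144687] [ 0.00021156 -0.00048308  0.00081441]
t 17.05 [-2.57501866e-01  4.93516248e-01  2.21718622e-03  1.80518998e+00
 -1.48003109e-03  8.44800485e-01  1.33101213e+00]
19.0417 [-1.00755259  0.45773726  0.61790371  1.84092607 -0.32138359  0.94421416
 -0.86115288]
```

View pics/top2.png

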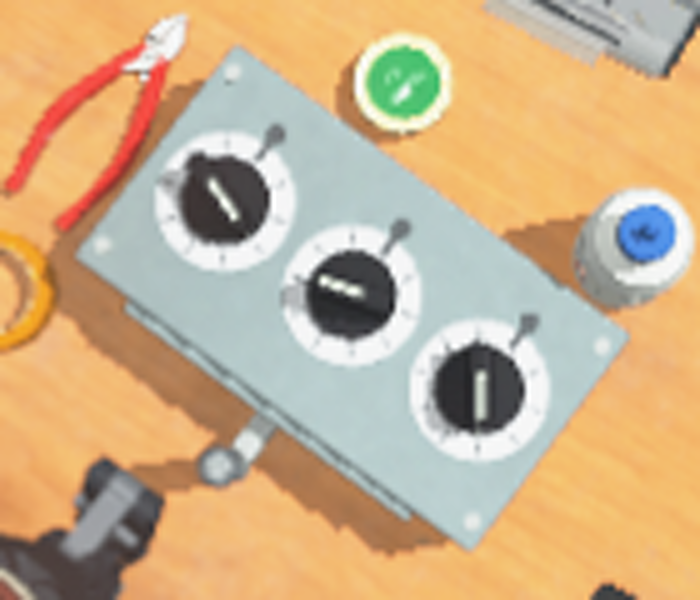

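All three dials read correctly: lines at about 108°, 251° and 144° clockwise from the stud, i.e. 3, 7 and 4. The bystanders haven't moved and the post is at (222,464) in the crop. Now I'll pull the drawer.

```bash
python3 - <<'E'
from h import *
o=ori(YAW+np.pi); X=w(1,0,0)-C
pv=lambda d,z:w(-.0935-d,0,z)
arm.move_gripper(.5,40)
arm.movep(pv(0,.26),o); arm.line_to(pv(0,.12),.12); arm.move_gripper(0.,40)
print(arm.read_opening(),arm.read_finger_force(),arm.read_ft_force())
for d in(.004,.02,.04,.052,.055,.0565,.058):
    arm.line_to(pv(d,.12),.06); f=arm.read_ft_force()@X; g=(C-arm.read_tool_pos())@X; print(d,round(f,1),g)
    if abs(f)>25: break
arm.pause(.2);arm.move_gripper(.5); arm.line_to(arm.read_tool_pos()+[0,0,.14],.12)
arm.movep(w(-.27,.12,.32),o)
im=snapshot("top");cv2.imwrite("pics/top3.png",cv2.resize(im[145:265,235:375],None,fx=5,fy=5,interpolation=cv2.INTER_CUBIC))
cv2.imwrite("pics/s3.png",snapshot("scene")); print(arm.read_time())
E
```

```text
0.17598768971012574 38.90074074268341 [-0.77668059 -1.32592455  4.98467782]
0.004 0.5 0.09727536929899887
0.02 -1.0 0.1156993426403964
0.04 -1.1 0.13597981462067166
0.052 -1.6 0.14794170548855115
0.055 3.3 0.14847554513232572
0.0565 4.3 0.14859140945343616
0.058 8.1 0.14873729275519632
27.25
```

View pics/top3.png

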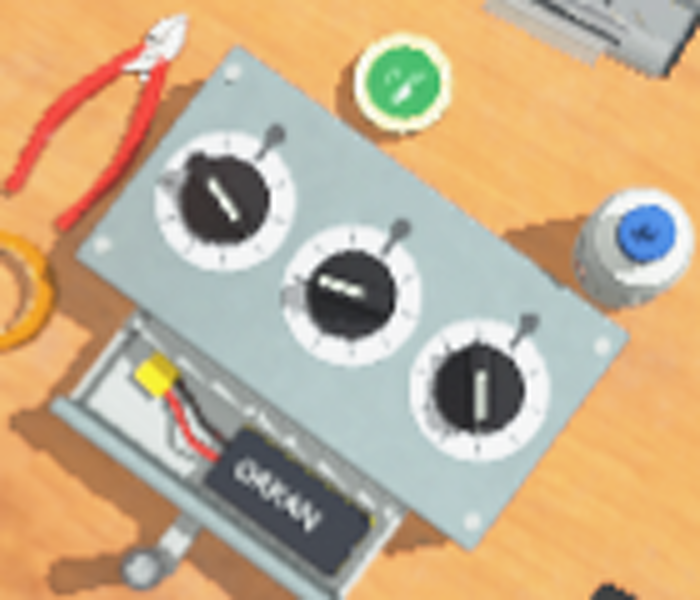

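The drawer is against its stop, with the post now at (145,567) in the crop. TCP travel stalled at 148.7 mm, which is a full 55 mm pull. The battery is in the drawer, the dials are unchanged and the bystanders are in place.

```bash
python3 -c "
from station import ticket
print(ticket.finish_job())"
```

```text
the job is handed in; nothing more can be done
None
```

The locker is open and the job is handed in: I set the dials to 3-7-4 in the order asked and pulled the drawer to its stop, with the battery still inside and no bystander visibly shifted, at 27 s on the robot's clock.

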